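Cull, count and pack the carved rosettes

ROBOT

A 7-joint arm with a two-finger parallel gripper is mounted at the origin on the work surface. World frame = base frame: x ahead of the robot, y to its left, z up, the work surface at z = 0. Lengths are in mm, angles in rad, forces in N, time in s.
With the tool pointing down it reaches from about 400 to 850 mm from the base axis. Payload 4.5 kg.
Tool frame: the origin (TCP) lies on the centre line of the jaws, within the pads' length; the fingertips stand 11 mm ahead of it and the grasp point (between the pads) lies 8 mm behind it (tips_ahead is the distance from the TCP to the fingertips, in mm); z points along the fingers, y is the line along which they close (so a half turn about z gives the same grasp; the last joint's range is limited). The gripper opens to 88 mm and grips with 3 to 60 N. Pads are 18 mm wide; open, the fingers measure 123 mm over their backs; the gripper's body (75 mm by 187 mm) begins 45 mm behind the grasp point.
Start: joints at [-1.178, 0.689, -0.195, 1.565, 0.157, 0.902, -0.215], TCP at [219.451, 585.23, 249.743] pointing down, gripper open.
Joint ranges: [-3.01, 3.01], [-0.46, 2.08], [-1.47, 1.51], [0.13, 2.56], [-1, 4.14], [0.04, 2.09], [-2.66, 2.66]. Speed limits (rad/s): [2.57, 2.57, 3.14, 3.14, 3.14, 3.14, 3.14].

INTERFACE

Orientations are given as a rotation vector (axis times angle).
In Python, from station import goto, servo_line, goto_joints, set_gripper, dwell, inverse_kinematics, read_camera, MotionError, finish_job, silhouettes, read_time_s, read_joint_positions, read_dq, read_tau, read_ee_pos, read_tool_rot, read_contact_force, read_wrist_torque, read_gripper_width, read_grip_force, tips_ahead gives the robot as it stands. The module is installed in compiled form; this text tells all that it offers. Calls block until the motion is done:
- goto(position, orientation): joint-space move of the TCP to a pose.
- servo_line(position, orientation=None, v=150, threshold=None): straight line of the TCP; orientation=None keeps the orientation; v is the mean speed in mm/s. With threshold (N) it stops when the force on the tool has changed by that much, and returns True; else False.
- goto_joints(angles): joint-space move.
- set_gripper(opening): finger opening in mm; the grip force is fixed at half the most; returns when the fingers have stopped.
- dwell(seconds).
- inverse_kinematics(position, orientation): joint angles nearest the present ones, or None.
- read_camera(name): name is "side" or "top" or "wrist"; returns a dict with "img" (420x560x3 uint8, red, green, blue), "depth" (420x560 float32, mm along the optical axis (not along the pixel's ray), 0 where there is no reading), "intrinsics" (3x3 intrinsics, pixels), "k1" (the pictures are not rectified: a ray, as slopes to the right and down, at radius r is drawn at 1 + k1 r^2 times it, then the intrinsics apply), "rvec" (rotation vector, rad) and "tvec" (3), from world to camera coordinates, as OpenCV has them; the wrist camera has in their place "T_tool_cam" (4x4, takes a point from camera to tool coordinates, whose origin is the TCP and whose axes are the flange's). Camera axes: x right, y down, z forward; pixel columns grow to the right and rows downward; lengths in mm; the calibration is good to about 2 mm. A picture is of the moment at which its call begins: read the wrist's pose just before it.
A pose or a line that the arm cannot do raises MotionError and nothing moves.
- finish_job(): hands the job in; it is judged then, once.
Trained networks look in a picture, given as the dict that the camera call returned (one of the last four; its "shot" number tells which), for a name from the list of things; names that differ only in an ending like _2 or _b are one class to them, and where a whole thing is asked for, a point or a joint stands for the part that bears it (a point fixed in the world has none). Each returns a list of dicts, best first, with "p" (0 to 1); they miss things now and then, are a little off and sometimes report something else, mostly with a low value. They report only what shows in the picture. A call takes as long as a camera call.
- silhouettes(picture, target): "mask" (420x560 bool, what is visible of it) and "uv" ([column, row] in pixels, amid what is visible of it).
Readings, each from a call of its own:
- read_time_s(): time.
- read_joint_positions(): joint angles.
- read_dq(): joint speeds.
- read_tau(): joint torques, N m.
- read_ee_pos(): TCP position.
- read_tool_rot(): TCP orientation.
- read_contact_force(): force on the tool from outside, world axes, zero at the start.
- read_wrist_torque(): the same for the moment, N m.
- read_gripper_width(): finger opening in mm.
- read_grip_force(): force on a finger pad.
Only numpy, scipy, OpenCV 4.12 (cv2) and the standard library are available. Lean on these libraries where they do the work, as an engineer would, in place of code of your own. Each camera call takes 0.05 s, during which the arm holds its last target. There are 200 camera calls.

TASK

Sort the batch of carved rosettes lying on the bench: put every spoilt one (corner broken off, or sawn short) in the plywood offcut box, and lay every sound one flat on the floor of the open stock case. Give the counter's lever one full stroke for each sound rosette in the batch, so that its hand ends up showing their number, and shut the case's lid fully over the packed rosettes. Leave the mallet and the gouges as they lie.

Things in the scene. Friction and masses are not known exactly. Their poses are not given: they have to be found in the camera images.
- sound1: sound carved corner rosette: pale wooden square block 44 x 44 mm, 20 mm thick, with a round carved flower (38 mm across, 2 to 3 mm proud, dark button) on its top; about 40 g. Origin: centre of its underside, z up out of the flower, x and y square to the sides. Absent in some starts (None).
- sound2: sound carved corner rosette: pale wooden square block 44 x 44 mm, 20 mm thick, with a round carved flower (38 mm across, 2 to 3 mm proud, dark button) on its top; about 40 g. Origin: centre of its underside, z up out of the flower, x and y square to the sides. Absent in some starts (None).
- sound3: sound carved corner rosette: pale wooden square block 44 x 44 mm, 20 mm thick, with a round carved flower (38 mm across, 2 to 3 mm proud, dark button) on its top; about 40 g. Origin: centre of its underside, z up out of the flower, x and y square to the sides. Absent in some starts (None).
- chipped1: spoilt rosette: as a sound one, 44 x 44 x 20 mm, but its +x+y corner is broken away along a straight slanting line from the middle of the +x side to the middle of the +y side. So the +x side exists only for y below 0 and the +y side only for x below 0. Origin: centre of the underside of the full square. Absent in some starts (None).
- chipped2: spoilt rosette: as a sound one, 44 x 44 x 20 mm, but its +x+y corner is broken away along a straight slanting line from the middle of the +x side to the middle of the +y side. So the +x side exists only for y below 0 and the +y side only for x below 0. Origin: centre of the underside of the full square. Absent in some starts (None).
- short1: spoilt rosette: sawn short, 44 mm along its x but only 28 mm along its y, 20 mm thick, the flower cut off at one edge. Origin: centre of its own underside. Absent in some starts (None).
- short2: spoilt rosette: sawn short, 44 mm along its x but only 28 mm along its y, 20 mm thick, the flower cut off at one edge. Origin: centre of its own underside. Absent in some starts (None).
- case_in (a point): stock case: a low white plastic open box fixed on the bench to the robot's left, outside 150 mm (its x) by 280 mm (its y), 40 mm high, walls and floor 5 mm. This point is the centre of the inner floor, 5 mm above the bench; x points to the hinge side (away from the middle of the bench), y along the hinge, z up. Room inside 140 x 270 mm, 35 mm deep.
- case_lid (a joint): angle of the case's clear lid: 0 shut, about 1.6 to 1.9 standing open. A flat clear sheet 6 mm thick as big as the case (it reaches about 150 mm from the hinge); a stiff hinge holds it where it is left; it can be pushed shut with a fingertip on its outer face (a few N), beside the knob. Shut, its top is about 46 mm above the bench.
- case_lid_hinge (a point): middle of the lid's hinge line, on the rim of the case on its x side; the hinge runs along the case's y.
- case_lid_handle (a point): tip of the small grey knob (about 35 mm proud, 25 mm across) on the outer (upper) face of the lid, half way along the lid and 30 mm from its free edge; it moves with the lid.
- offcuts_in (a point): offcut box: open plywood box fixed on the bench to the robot's right, outside 170 x 170 mm, 65 mm high, walls and floor 8 mm. This point is the centre of the inner floor; x and y along its sides, z up. Room inside 154 x 154 mm.
- counter_axis (a point): stroke counter: round grey housing 86 mm across on a dark square wooden foot (110 mm, 12 mm thick), top 50 mm above the bench, fixed. This point is the centre of the dial on top; the lever and the red dial hand both turn about the vertical through it.
- lever_post (a point): top centre of the upright black finger post (13 mm across, reaching from 30 to 64 mm above the bench) on the end of the counter's steel lever, 70 mm from the dial's axis. It moves with the lever.
- counter_lever (a joint): angle of the counter's ratchet lever, rad: 0 at rest, 0.90 at the stop of a full stroke, growing anticlockwise seen from above. A spring brings it back by itself once let go (about 2.5 N at the post at rest, 4 N at the stop, 0.5 N more while it carries the hand).
- counter_dial (a joint): angle of the counter's dial hand, rad: 0 (at the red mark) at the start, plus 0.628 (one of ten divisions, anticlockwise from above) for each full stroke out to the stop and back to rest. It cannot be turned back. A stroke cut short does not count in full: it leaves the hand between divisions, and the next full stroke only completes that division.
- mallet: bystander: turned wooden mallet lying on the bench, 238 mm long, head 74 mm across. Origin: on the bench under its middle.
- gouge1: bystander: carving gouge lying on the bench, about 225 mm long, wooden handle. Origin: at the ferrule, bench level.
- gouge2: bystander: carving gouge lying on the bench, about 225 mm long, dark handle. Origin: at the ferrule, bench level.

How it is judged (in metres and radians):
At the end, for the whole second after the job is handed in: Sound rosettes lie flat (0.2 rad) on the case floor, spoilt ones inside the offcut box below its rim, all at rest; the hand is within 0.15 rad of one division (0.628) per sound rosette (2 or 3), the lever is back (under 0.10 rad), the lid is shut (under 0.05 rad) (x of sound1 in the frame of case_in between -0.072 and 0.072 m and y of sound1 in the frame of case_in between -0.137 and 0.137 m and z of sound1 in the frame of case_in between -0.004 and 0.028 m and angle between the z axis of each of sound1, sound2, sound3 and the z axis of case_in, either way round below 0.2 rad and linear speed of each of sound1, sound2, sound3, chipped1, chipped2, short1, short2 below 0.02 m/s and x of sound2 in the frame of case_in between -0.072 and 0.072 m and y of sound2 in the frame of case_in between -0.137 and 0.137 m and z of sound2 in the frame of case_in between -0.004 and 0.028 m and x of sound3 in the frame of case_in between -0.072 and 0.072 m and y of sound3 in the frame of case_in between -0.137 and 0.137 m and z of sound3 in the frame of case_in between -0.004 and 0.028 m and x of chipped1 in the frame of offcuts_in between -0.078 and 0.078 m and y of chipped1 in the frame of offcuts_in between -0.078 and 0.078 m and z of chipped1 in the frame of offcuts_in between -0.004 and 0.05 m and x of chipped2 in the frame of offcuts_in between -0.078 and 0.078 m and y of chipped2 in the frame of offcuts_in between -0.078 and 0.078 m and z of chipped2 in the frame of offcuts_in between -0.004 and 0.05 m and x of short1 in the frame of offcuts_in between -0.078 and 0.078 m and y of short1 in the frame of offcuts_in between -0.078 and 0.078 m and z of short1 in the frame of offcuts_in between -0.004 and 0.05 m and x of short2 in the frame of offcuts_in between -0.078 and 0.078 m and y of short2 in the frame of offcuts_in between -0.078 and 0.078 m and z of short2 in the frame of offcuts_in between -0.004 and 0.05 m and (not ((value of joint counter_dial above -1 rad and height (world z) of sound1 below -10 m) or (value of joint counter_dial above -1 rad and height (world z) of sound2 below -10 m) or (value of joint counter_dial above -1 rad and height (world z) of sound3 below -10 m)) or value of joint counter_dial between 1.1066 and 1.4066 rad) and ((value of joint counter_dial above -1 rad and height (world z) of sound1 below -10 m) or (value of joint counter_dial above -1 rad and height (world z) of sound2 below -10 m) or (value of joint counter_dial above -1 rad and height (world z) of sound3 below -10 m) or value of joint counter_dial between 1.7349 and 2.0349 rad) and value of joint counter_lever below 0.1 rad and value of joint case_lid below 0.05 rad); the robot touches nothing.
It fails at once if the mallet or a gouge was moved by more than 3 cm (distance of any of mallet, gouge1, gouge2 from where it was at the start of the episode above 0.03 m).
Of sound1, sound2, sound3 only 2 to 3 are there at a start; the rules pass over those that are not, and their reading is None.
Of chipped1, chipped2, short1, short2 only 3 to 4 are there at a start; the rules pass over those that are not, and their reading is None.
At some moment in a run one of sound1, sound2, sound3, chipped1, chipped2, short1, short2 may be knocked a few centimetres aside while the robot is not near it.
Once in a run the grip may slacken for a moment while it holds something.
It also fails if it takes over 210 s, if anything falls off the work surface, if the arm or the gripper's body presses on something with over 40 N, if the wrist force passes 120 N, or if a joint passes its speed limit or range.

## Working session

There is one attempt and no reset: what is moved stays moved. The work goes in short steps, each a Python script; the robot and the scene stay as the last script left them, time stands still between calls to the robot, and variables do not carry over. Pictures are saved under pics/ and viewed, at most 14 in all, crops included, and the job is handed in when it is done.

```bash
mkdir -p pics; ls
python3 - <<'E'
from station import *
import cv2,numpy as np
print(read_time_s(),read_ee_pos(),read_tool_rot(),tips_ahead)
for n in("top","side"):
    c=read_camera(n); cv2.imwrite(f"pics/{n}0.png",c["img"][:,:,::-1])
    print(n,c["intrinsics"].tolist(),c["k1"],c["rvec"],c["tvec"])
    for t in ("sound1","chipped1","short1","case_lid","lever_post","counter_dial","offcuts_in","mallet","gouge1"):
        try: print(t,[(round(d["p"],2),np.round(d["uv"]).tolist(),int(d["mask"].sum())) for d in silhouettes(c,t)])
        except Exception as e: print(t,e)
print(read_camera("wrist")["T_tool_cam"])
E
```

```text
pics
0.0 [219.31840457 584.61030075 248.90172201] [-5.60484933e-01 -3.09098266e+00  2.86059078e-03] 11.0
top [[480.07030370246986, 0.0, 275.3170852451543], [0.0, 480.07030370246986, 209.12242565589332], [0.0, 0.0, 1.0]] -0.13861625630134777 [ 2.10368687 -2.08416814  0.24070151] [  -7.97544773  608.50432711 1020.96294762]
sound1 [(0.7, [277.0, 270.0], 384), (0.68, [96.0, 252.0], 4095), (0.61, [322.0, 237.0], 359), (0.6, [238.0, 234.0], 398)]
chipped1 [(0.91, [235.0, 272.0], 343), (0.84, [319.0, 268.0], 329)]
short1 [(0.51, [283.0, 230.0], 240), (0.35, [400.0, 220.0], 60), (0.24, [364.0, 161.0], 549)]
case_lid [(0.6, [97.0, 250.0], 4297)]
lever_post [(0.4, [402.0, 218.0], 76), (0.37, [236.0, 236.0], 365)]
counter_dial [(0.6, [237.0, 235.0], 345)]
offcuts_in [(0.78, [418.0, 300.0], 6064), (0.19, [360.0, 159.0], 610)]
mallet [(0.95, [192.0, 149.0], 1978)]
gouge1 [(0.83, [440.0, 206.0], 652), (0.58, [362.0, 159.0], 584)]
side [[429.56182750358954, 0.0, 283.2300289145296], [0.0, 429.56182750358954, 209.29085397880013], [0.0, 0.0, 1.0]] 0.03892260838844934 [ 2.35415847 -0.28514348  0.10173943] [-558.65834985  138.67396396  908.27217451]
sound1 [(0.9, [267.0, 199.0], 388), (0.79, [293.0, 265.0], 491), (0.59, [244.0, 234.0], 389)]
chipped1 [(0.92, [251.0, 269.0], 452), (0.57, [229.0, 207.0], 321), (0.37, [242.0, 232.0], 413)]
short1 [(0.62, [277.0, 230.0], 299)]
case_lid [(0.85, [220.0, 98.0], 5416)]
lever_post []
counter_dial [(0.66, [218.0, 101.0], 5350)]
offcuts_in [(0.56, [235.0, 371.0], 11031)]
mallet [(0.57, [332.0, 148.0], 1458)]
gouge1 [(0.9, [380.0, 386.0], 1241), (0.78, [391.0, 283.0], 807)]
[[ 4.09397358e-04 -9.53057551e-01 -3.02788930e-01  7.76624169e+01]
 [ 9.99999906e-01  4.32693325e-04 -9.85610988e-06 -6.27647786e-01]
 [ 1.40408189e-04 -3.02788898e-01  9.53057639e-01 -1.34986476e+02]
 [ 0.00000000e+00  0.00000000e+00  0.00000000e+00  1.00000000e+00]]
```

Run:
```python
import cv2
a=cv2.imread("pics/top0.png");cv2.imwrite("pics/topb.png",cv2.resize(a,(800,600),interpolation=cv2.INTER_CUBIC))
cv2.imwrite("pics/topc.png",cv2.resize(a[200:300,200:350],(800,533),interpolation=cv2.INTER_CUBIC))
```

```text
(no output)
```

View pics/topb.png

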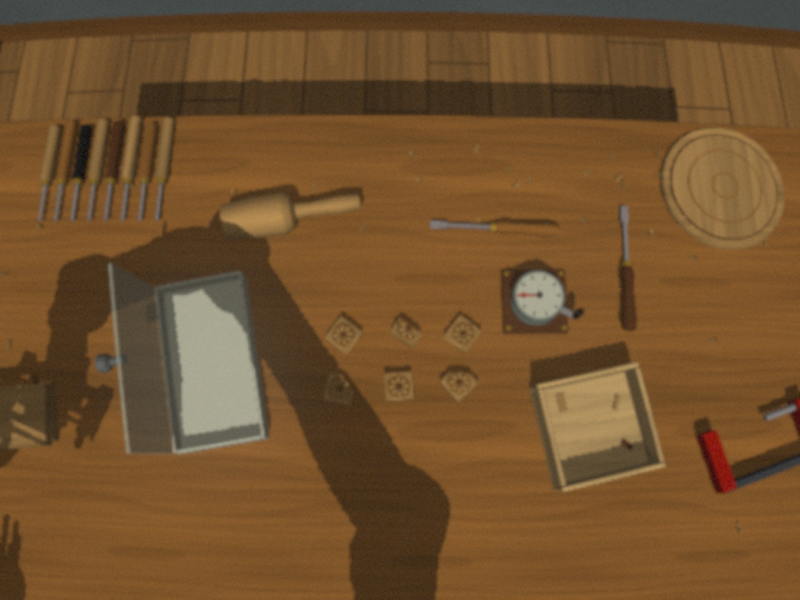

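View pics/topc.png

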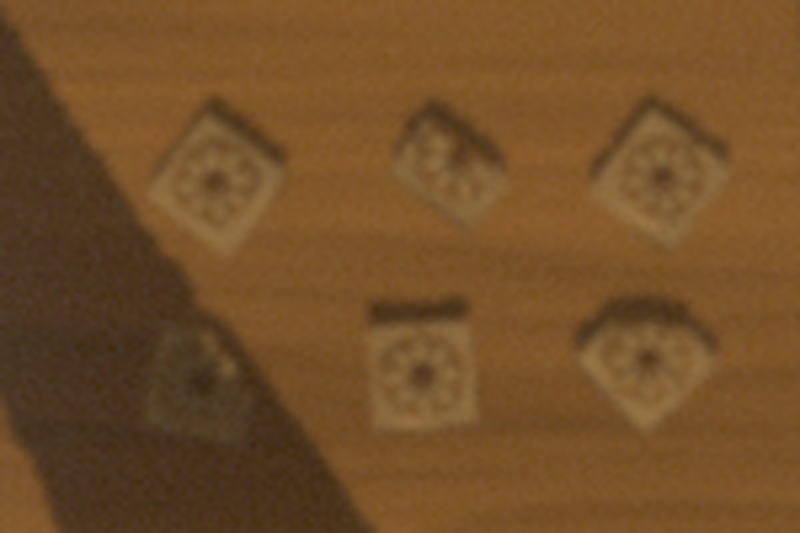

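View pics/side0.png

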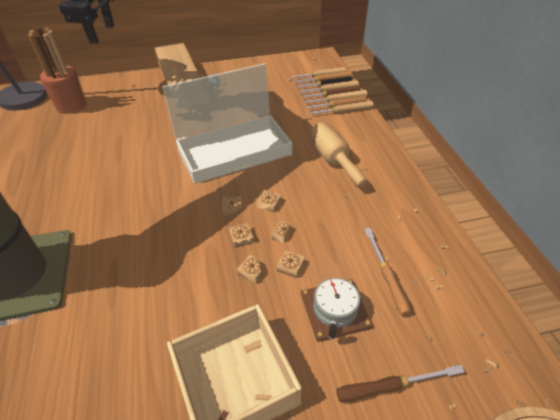

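```bash
cat > h.py <<'E'
from station import *
import numpy as np, cv2
from scipy.spatial.transform import Rotation as R
def rot(psi): return (R.from_euler('z',psi)*R.from_euler('x',np.pi)).as_rotvec()
def shot(n):
    p,r=np.array(read_ee_pos()),np.array(read_tool_rot()); c=read_camera(n)
    if n=="wrist":
        T=np.array(c["T_tool_cam"]); Rt=R.from_rotvec(r).as_matrix()
        c["Rwc"]=Rt@T[:3,:3]; c["o"]=p+Rt@T[:3,3]
    else:
        M=R.from_rotvec(np.ravel(c["rvec"])).as_matrix(); c["Rwc"]=M.T; c["o"]=-M.T@np.ravel(c["tvec"])
    return c
def world(c,uv,z):
    uv=np.array(uv,float).reshape(-1,1,2)
    s=cv2.undistortPoints(uv,np.array(c["intrinsics"]),np.array([c["k1"],0,0,0.])).reshape(-1,2)
    d=np.c_[s,np.ones(len(s))]@c["Rwc"].T
    return (c["o"]+d*((z-c["o"][2])/d[:,2])[:,None])[:,:2]
def find(c,names=("sound1","chipped1","short1"),pmin=.3):
    out=[]
    for n in names:
        for d in silhouettes(c,n):
            if d["p"]<pmin: continue
            m=d["mask"].astype(np.uint8)
            cs=cv2.findContours(m,cv2.RETR_EXTERNAL,cv2.CHAIN_APPROX_NONE)[0]
            k=max(cs,key=cv2.contourArea)[:,0]
            if len(k)<8: continue
            w=world(c,k,20).astype(np.float32)
            (cx,cy),(a,b),an=cv2.minAreaRect(w)
            if max(a,b)>75: continue
            mo=cv2.moments(w); g=np.array([mo["m10"],mo["m01"]])/max(mo["m00"],1e-9)
            an=np.radians(an)
            off=R.from_euler('z',-an).as_matrix()[:2,:2]@(g-[cx,cy])
            out.append(dict(n=n[:-1],p=d["p"],c=np.array([cx,cy]),wh=(a,b),an=an,off=off,area=abs(cv2.contourArea(w)),uv=d["uv"]))
    return sorted(out,key=lambda d:-d["p"])
def show(l):
    for d in l: print(d["n"],round(d["p"],2),d["c"].round(),np.round(d["wh"]),"an %.2f"%d["an"],"off",d["off"].round(1),"area",round(d["area"]),np.round(d["uv"]))
E
python3 - <<'E'
from h import *
c=shot("top")
s=.7
def w(pts,z): print(world(c,np.array(pts)*s,z).round().tolist())
w([(157,285),(243,273),(267,437),(177,452)],40)
w([(536,385),(638,363),(663,465),(562,490)],65)
w([(540,295)],50);w([(577,313)],64)
for v in [(102,363),(122,357),(110,264),(128,452)]: print(v,c["depth"][int(v[1]*s),int(v[0]*s)])
# free edge of lid at approx height ~190
w([(110,264),(128,452)],188)
show(find(c))
ctr=world(c,[(278,252)],20)[0]; print(ctr)
goto([ctr[0]+30,ctr[1],250],rot(0)); print(read_time_s(),read_joint_positions())
c=shot("wrist"); cv2.imwrite("pics/w1.png",c["img"][:,:,::-1]); show(find(c))
E
```

```text
[[636.0, 395.0], [658.0, 249.0], [389.0, 196.0], [362.0, 340.0]]
[[473.0, -227.0], [508.0, -394.0], [347.0, -425.0], [312.0, -263.0]]
[[622.0, -242.0]]
[[589.0, -298.0]]
(102, 363) 972.9577
(122, 357) 962.3858
(110, 264) 986.7066
(128, 452) 924.58905
[[630.0, 416.0], [359.0, 363.0]]
sound 0.71 [ 562. -116.] [45. 48.] an 0.91 off [-0.2 -0.2] area 1988 [322. 234.]
chipped 0.69 [470.  85.] [44. 45.] an 1.35 off [2.4 1.6] area 1506 [237. 274.]
chipped 0.65 [ 484. -109.] [44. 43.] an 0.78 off [-2.5  2.7] area 1470 [320. 267.]
sound 0.62 [558.  80.] [48. 47.] an 0.95 off [-0.   0.2] area 2014 [240. 238.]
short 0.54 [563. -22.] [47. 31.] an 0.93 off [0.4 0.4] area 1266 [282. 231.]
[517.86443613  -9.21453464]
3.6667 [-0.36044381  0.63476169  0.49291747  1.82091491 -0.40799652  0.78826132
 -1.22459413]
short 0.97 [567. -22.] [46. 29.] an 0.97 off [-0. -0.] area 1258 [295. 160.]
sound 0.96 [562.  80.] [45. 49.] an 0.95 off [-0.1 -0.2] area 2050 [199. 162.]
sound 0.85 [479. -11.] [51. 44.] an 0.08 off [-0.2  0.2] area 2083 [283. 236.]
sound 0.84 [ 566. -114.] [50. 44.] an 0.91 off [-0.3  0.2] area 2041 [384. 162.]
chipped 0.83 [ 486. -108.] [53. 45.] an 0.76 off [-1.7  1.5] area 2018 [369. 237.]
chipped 0.56 [474.  84.] [46. 51.] an 1.37 off [1.3 1.7] area 1987 [196. 245.]
```

View pics/w1.png

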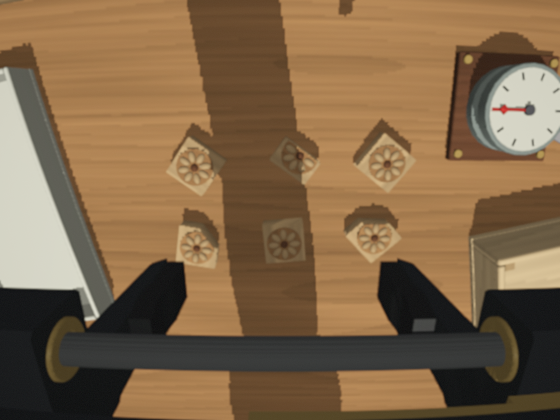

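```bash
cat >> h.py <<'E'
CA=np.arctan2(.985,-.17)            # case x direction
CC=np.array([511.,295.]); BC=np.array([410.,-327.]); AX=np.array([622.,-242.]); PO=np.array([589.,-298.])
def rz(a): return R.from_euler('z',a).as_matrix()[:2,:2]
def case(x,y): return CC+rz(CA)@[x,y]
HOV=[545.,-12.,250.]
def best(p,psis):
    q0=np.array(read_joint_positions()); b=None
    for s in psis:
        q=inverse_kinematics(p,rot(s))
        if q is not None:
            k=np.abs(np.array(q)-q0).max()
            if b is None or k<b[0]: b=(k,s)
    return b and b[1]
E
python3 - <<'E'
from h import *
def t(n,p,psis):
    for s in psis:
        q=inverse_kinematics(p,rot(s)); print(n,round(s,2),None if q is None else np.round(q,2))
for y in(-80,80):
  for z in(25,200): t("case%d"%y,[*case(-20,y),z],[CA+np.pi,CA,CA-np.pi])
for z in(35,200): t("box",[*BC,z],[.21,.21-np.pi,.21+np.pi/2,.21-np.pi/2])
t("lid",[*case(135,50),165],[CA+np.pi,CA]);t("lid0",[*case(-45,50),57],[CA+np.pi,CA])
a=np.arctan2(*(PO-AX)[::-1]); print(a,np.hypot(*(PO-AX)))
for d in(0,.95):
  for o in(0,np.pi): t("lev%.1f"%d,[*(AX+70*np.array([np.cos(a+d),np.sin(a+d)])),50],[a+d+o])
E
```

```text
case-80 4.88 [ 0.02  1.36 -1.26  1.55  1.34  1.27  1.86]
case-80 1.74 [-0.55  1.03  0.04  1.58 -0.07  0.53 -0.29]
case-80 -1.4 [ 0.02  1.36 -1.26  1.55  1.34  1.27  1.86]
case-80 4.88 [ 0.02  1.08 -1.26  1.47  1.03  1.34  2.  ]
case-80 1.74 [-0.53  0.79  0.01  1.51 -0.01  0.85 -0.34]
case-80 -1.4 [ 0.02  1.08 -1.26  1.47  1.03  1.34  2.  ]
case80 4.88 [ 0.02  1.3  -1.26  2.02  1.45  1.18  1.37]
case80 1.74 [-0.65  0.94  0.03  2.05 -0.14  0.15 -0.33]
case80 -1.4 [ 0.02  1.3  -1.26  2.02  1.45  1.18  1.37]
case80 4.88 [ 0.04  0.92 -1.26  1.94  1.    1.11  1.66]
case80 1.74 [-0.66  0.61  0.04  1.97 -0.05  0.55 -0.41]
case80 -1.4 [ 0.04  0.92 -1.26  1.94  1.    1.11  1.66]
box 0.21 [ 0.51  0.93  0.12  2.01 -0.45  0.23 -0.34]
box -2.93 [ 1.23  1.28 -1.26  1.97  1.41  1.18  1.11]
box 1.78 [ 0.62  0.92 -0.06  2.    0.21  0.22  0.59]
box -1.36 [ 0.41  0.96  0.3   2.01 -0.91  0.31 -1.46]
box 0.21 [ 0.39  0.66  0.32  1.94 -0.35  0.6  -0.42]
box -2.93 [ 1.25  0.93 -1.26  1.89  1.01  1.13  1.37]
box 1.78 [ 0.66  0.63 -0.12  1.92  0.13  0.6   0.67]
box -1.36 [ 0.18  0.75  0.72  1.95 -0.73  0.73 -1.6 ]
lid 4.88 [-0.25  1.08 -1.26  1.67  1.09  1.25  1.55]
lid 1.74 [-0.89  0.77  0.09  1.71 -0.1   0.66 -0.57]
lid0 4.88 [-0.81  0.94  0.43  2.   -0.99  0.42 -2.57]
lid0 1.74 [-0.58  0.88  0.03  1.99 -0.08  0.27 -0.31]
-2.103300425096747 65.0
lev0.0 -2.1 [ 0.05  1.14  0.75  1.6  -1.    0.83 -2.45]
lev0.0 1.04 [ 0.37  1.    0.08  1.58 -0.12  0.57 -0.03]
lev0.9 -1.15 [ 0.08  1.17  0.67  1.39 -0.83  0.88 -1.73]
lev0.9 1.99 [ 0.45  1.06 -0.16  1.36  0.21  0.74  0.63]
```

```bash
cat >> h.py <<'E'
def look():
    goto(HOV,rot(0)); c=shot("wrist"); return find(c),c
def pick(d):
    ct=d["c"]-np.array([2.,0]); an=d["an"]; a,b=d["wh"]; off=d["off"]; cand=[]
    s=np.sign(off)
    for k in (0,1):                      # close along rect axis k
        if d["n"]=="short" and (a,b)[k]>(a,b)[1-k]: continue
        g=ct.copy()
        if d["n"]=="chipped":
            o=np.zeros(2); o[1-k]=s[1-k]*10; g=ct+rz(an)@o
        phi=an+k*np.pi/2
        for m in (-1,1,3,-3):
            psi=phi+m*np.pi/2
            q=inverse_kinematics([*g,14],rot(psi))
            if q is not None: cand.append((abs(q[6])+abs(q[4]),g,psi))
    _,g,psi=min(cand,key=lambda t:t[0])
    set_gripper(64); goto([*g,110],rot(psi)); servo_line([*g,14],v=120)
    set_gripper(10); w=read_gripper_width()
    servo_line([*g,120],v=200); print("pick",d["n"],g.round(),round(psi,2),"w",round(w,1),round(read_gripper_width(),1))
    return read_gripper_width()>15
def place(xy,psi,z,zh=160):
    goto([*xy,zh],rot(psi)); servo_line([*xy,z],v=150)
    w=read_gripper_width(); set_gripper(min(64,w+16) if w>5 else 60); servo_line([*xy,zh],v=250)
    print("place w",round(w,1),"t",round(read_time_s(),1)); return w>15
def boxplace(i): return place(BC+rz(.21)@[(-42,0,42)[i],0],.21,38)
E
python3 - <<'E'
from h import *
l,c=look()
d=[x for x in l if x["n"]=="chipped"][0]; show([d])
if pick(d): boxplace(0)
E
```

```text
chipped 0.92 [ 486. -107.] [52. 44.] an 0.76 off [-2.2  1.4] area 1956 [368. 233.]
pick chipped [ 476. -114.] 0.76 w 43.7 44.0
place w 43.7 t 10.8
```

Run:
```python
from h import *
i=1
for n in ("chipped","short"):
    l,c=look(); show(l)
    k=[x for x in l if x["n"]==n and x["p"]>.5]
    if k and pick(k[0]): boxplace(i); i+=1
l,c=look(); show(l)
cv2.imwrite("pics/w2.png",c["img"][:,:,::-1])
c=shot("top"); cv2.imwrite("pics/t2.png",cv2.resize(c["img"][:,:,::-1],(800,600)))
```

```text
sound 0.9 [ 566. -114.] [50. 45.] an 0.93 off [-0.2 -0.1] area 2105 [379. 158.]
chipped 0.78 [474.  84.] [47. 52.] an 1.36 off [1.8 0.6] area 1933 [192. 243.]
sound 0.75 [479. -11.] [50. 44.] an 0.09 off [ 0.1 -0.3] area 2049 [276. 235.]
sound 0.67 [562.  80.] [47. 50.] an 0.98 off [-0.3  0.2] area 2157 [189. 162.]
short 0.63 [567. -22.] [45. 30.] an 0.94 off [0.1 0.1] area 1258 [288. 157.]
pick chipped [474.  93.] 1.36 w 43.7 43.5
place w 44.0 t 19.2
sound 0.8 [562.  79.] [47. 49.] an 0.95 off [-0.1  0.2] area 2131 [190. 161.]
sound 0.77 [479. -11.] [50. 44.] an 0.09 off [0.3 0.2] area 2049 [277. 235.]
sound 0.67 [ 566. -114.] [49. 44.] an 0.92 off [-0.4 -0.2] area 2001 [379. 157.]
chipped 0.64 [ 414. -332.] [69. 40.] an 0.96 off [-1.8  3.7] area 1862 [542. 287.]
short 0.63 [567. -22.] [46. 31.] an 0.95 off [0.  0.1] area 1306 [287. 158.]
chipped 0.56 [567. -22.] [46. 30.] an 0.95 off [ 0. -0.] area 1261 [290. 156.]
short 0.34 [ 414. -333.] [70. 39.] an 0.98 off [-1.5  3.7] area 1779 [542. 286.]
pick short [565. -22.] 0.95 w 27.9 27.5
place w 27.6 t 27.4
sound 0.95 [ 566. -114.] [50. 45.] an 0.91 off [-0.2  0.2] area 2067 [378. 159.]
sound 0.89 [479. -11.] [52. 44.] an 0.09 off [-0.4  0.1] area 2130 [277. 234.]
sound 0.85 [562.  80.] [46. 50.] an 0.96 off [0.1 0.2] area 2136 [193. 160.]
short 0.8 [ 444. -321.] [35. 46.] an 0.20 off [ 0.7 -0.5] area 1350 [542. 263.]
chipped 0.69 [ 400. -328.] [62. 54.] an 0.27 off [-0.1  0.2] area 2756 [538. 294.]
```

View pics/t2.png

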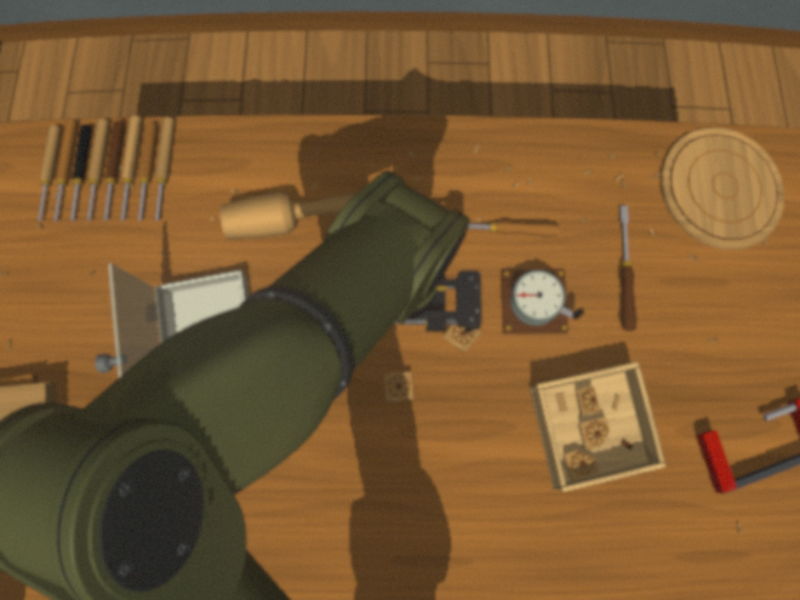

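Run:
```python
from h import *
slots=[-80,0,80]
for i in range(3):
    l,c=look()
    k=[x for x in l if x["n"]=="sound" and x["p"]>.45 and -200<x["c"][1]<150 and min(x["wh"])>38]
    k=sorted(k,key=lambda x:-x["c"][1]); show(k)
    if k and pick(k[0]): place(case(-36,slots[i]),CA,21)
l,c=look(); show(l)
c=shot("side"); cv2.imwrite("pics/s3.png",c["img"][:,:,::-1])
```

```text
sound 0.92 [562.  80.] [45. 49.] an 0.95 off [0.  0.4] area 2071 [190. 159.]
sound 0.83 [478. -11.] [52. 44.] an 0.09 off [ 0.3 -0.1] area 2132 [279. 234.]
sound 0.85 [ 566. -115.] [50. 43.] an 0.93 off [0.2 0. ] area 1962 [383. 159.]
pick sound [560.  80.] 2.52 w 43.7 43.7
place w 43.8 t 36.5
sound 0.63 [479. -11.] [51. 45.] an 0.09 off [0.1 0.2] area 2128 [282. 235.]
sound 0.59 [ 566. -114.] [49. 44.] an 0.89 off [0.1 0.2] area 1989 [382. 158.]
pick sound [477. -11.] 1.66 w 43.7 43.9
place w 43.8 t 44.7
sound 0.78 [ 566. -114.] [50. 44.] an 0.88 off [-0.3  0. ] area 2036 [383. 157.]
pick sound [ 564. -114.] 0.88 w 43.7 44.1
place w 43.8 t 52.9
chipped 0.84 [ 404. -327.] [54. 48.] an 0.28 off [ 3.4 -4.8] area 1579 [546. 290.]
sound 0.78 [596. 279.] [44. 35.] an 0.21 off [-2.8 -3.8] area 1024 [ 11. 133.]
sound 0.73 [518. 266.] [48. 41.] an 0.17 off [-0.1 -0.3] area 1759 [ 27. 202.]
sound 0.65 [439. 250.] [50. 41.] an 0.21 off [-0.5 -0.5] area 1802 [ 56. 267.]
short 0.64 [ 443. -320.] [35. 42.] an 0.20 off [ 0.8 -1.1] area 1248 [545. 266.]
```

View pics/s3.png

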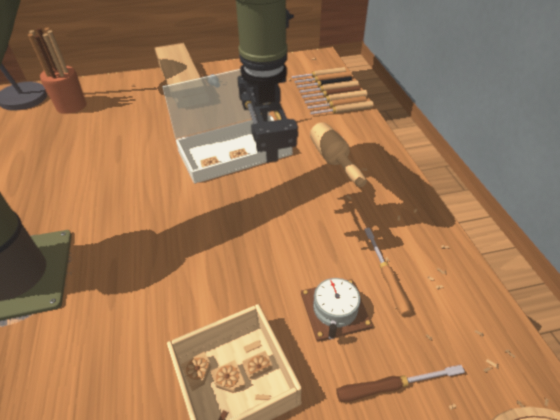

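Run:
```python
from h import *
goto([595,-262,230],rot(1.0)); c=shot("wrist"); cv2.imwrite("pics/w4.png",c["img"][:,:,::-1])
for n,z in (("lever_post",64),("counter_dial",50),("counter_axis",50)):
    try:
        for d in silhouettes(c,n): print(n,d["p"],d["uv"],world(c,[d["uv"]],z),d["mask"].sum())
    except Exception as e: print(n,e)
```

```text
lever_post 0.71 [305.2, 220.9] [[ 600.08443966 -293.17297867]] 488
counter_dial 0.56 [287.0, 146.4] [[ 620.86519826 -230.76455213]] 216
counter_axis 0.78 [298.0, 142.4] [[ 630.77226764 -232.99030376]] 12886
counter_axis 0.52 [415.5, 253.2] [[ 670.98529004 -383.58860696]] 2257
```

View pics/w4.png

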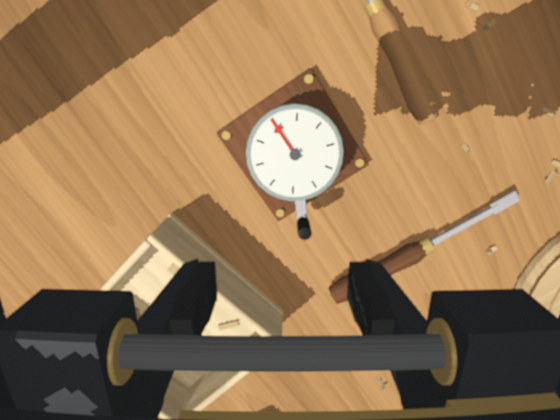

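Run:
```python
from h import *
c=shot("wrist")
ax=world(c,[(295,154)],50)[0]; po=world(c,[(304,231)],64)[0]
print(ax,po,np.hypot(*(po-ax)),np.arctan2(*(po-ax)[::-1])); print(world(c,[(335,292),(430,245),(350,268),(515,195)],15))
```

```text
[ 623.44511436 -239.9219795 ] [ 594.53043389 -300.59356167] 67.20937159799662 -2.0155305650862188
[[ 578.82260321 -397.79040691]
 [ 692.7874079  -404.38542664]
 [ 607.1048007  -381.03887629]
 [ 794.85936884 -403.52756848]]
```

```bash
cat >> h.py <<'E'
A0=-2.03; AXC=np.array([623.,-241.])
def lp(t,z=47,r=70): 
    a=A0+t; return [*(AXC+r*np.array([np.cos(a),np.sin(a)])),z],rot(a+np.pi)
def stroke():
    for t in (.2,.4,.6,.8): servo_line(*lp(t),v=90)
    hit=servo_line(*lp(1.1),v=50,threshold=12)
    p=np.array(read_ee_pos())[:2]-AXC; f=read_contact_force()
    print("stop",hit,"ang",round(np.arctan2(p[1],p[0])-A0,3),"F",np.round(f,1))
    for t in (.8,.6,.4,.2,-.04): servo_line(*lp(t),v=90)
    dwell(.3); print("rest F",np.round(read_contact_force(),1))
E
python3 - <<'E'
from h import *
set_gripper(44); goto(*lp(0,130)); 
print(servo_line(*lp(0,47),v=100,threshold=12), read_ee_pos())
set_gripper(22); print(read_gripper_width(),np.round(read_contact_force(),1))
stroke(); print(read_time_s())
servo_line(*lp(-.04,150)); goto([595,-262,230],rot(1.0)); c=shot("wrist"); cv2.imwrite("pics/w5.png",c["img"][:,:,::-1])
E
```

```text
False [ 592.33521877 -304.23563154   47.59702571]
21.844392055464766 [ 0.2 -0.9 -0. ]
stop True ang 0.979 F [-3.2 -1.5  2.8]
rest F [ 1.2 -0.3  0.8]
61.9583
```

View pics/w5.png

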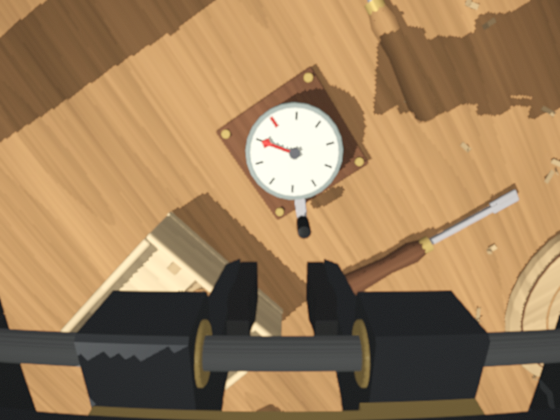

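Run:
```python
from h import *
goto(*lp(0,130)); set_gripper(30); servo_line(*lp(0,47),v=100,threshold=12); set_gripper(22)
stroke(); stroke()
set_gripper(36); servo_line(*lp(-.04,150)); goto([595,-262,230],rot(1.0)); c=shot("wrist"); cv2.imwrite("pics/w6.png",cv2.resize(c["img"][60:250,190:400,::-1],(663,600)))
print(read_time_s())
```

```text
stop True ang 0.979 F [-2.6 -1.9  2.7]
rest F [ 0.4 -0.8  0.1]
stop True ang 0.979 F [-2.3 -1.2  2.3]
rest F [ 0.1  0.4 -0.8]
75.2333
```

View pics/w6.png

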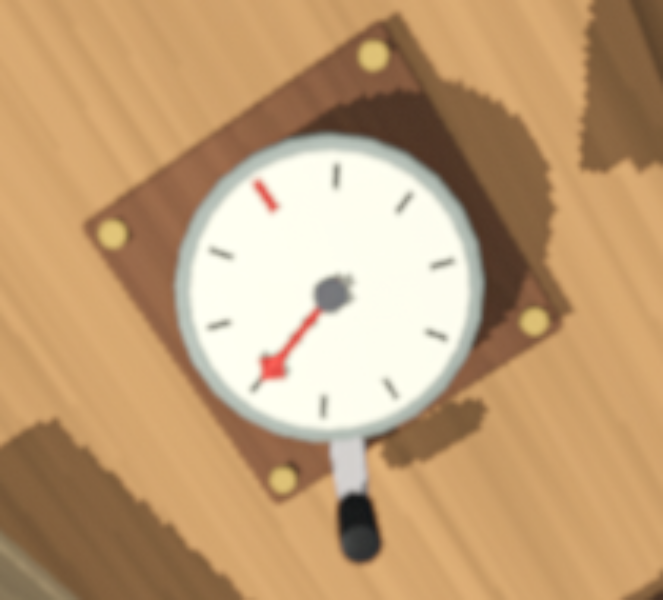

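Run:
```python
from h import *
set_gripper(0)
def tip(th,r=120,t=6):
    x=75-r*np.cos(th)+t*np.sin(th)+9; z=40+r*np.sin(th)+t*np.cos(th)
    return [*case(x,50),z+11]
ps=CA
goto([*case(-36,50),330],rot(ps)); goto([*case(150,50),330],rot(ps))
c=shot("side"); cv2.imwrite("pics/s7.png",c["img"][:,:,::-1])
p=tip(1.9); p0=[*case(150,50),p[2]]
print(servo_line(p0,v=150,threshold=10))
for th in np.r_[1.95:0.05:-.12,0.05]:
    h=servo_line(tip(th),v=90,threshold=20)
    print(round(th,2),h,np.round(read_contact_force(),1))
    if h: break
else:
    p=tip(0); p[2]-=4; print("press",servo_line(p,v=40,threshold=20),read_ee_pos(),np.round(read_contact_force(),1))
print(read_time_s())
c=shot("side"); cv2.imwrite("pics/s8.png",c["img"][:,:,::-1])
```

```text
False
1.95 False [-0.  -0.1 -0.2]
1.83 False [-0.6 -0.3 -0.5]
1.71 False [ 0.6  1.1 -1.2]
1.59 False [-0.5  0.1  0.5]
1.47 False [-1.9 -0.2  0.8]
1.35 False [1.3 0.6 0.3]
1.23 False [ 0.5  0.4 -0.7]
1.11 False [-0.8  0.2 -0.3]
0.99 False [0.7 0.1 0.5]
0.87 False [ 0.5 -0.4 -0.4]
0.75 False [-0.6  0.2  0.4]
0.63 False [ 0.4 -0.6  0.3]
0.51 False [-0.7  0.   0.1]
0.39 False [-0.3 -0.5  0.2]
0.27 False [ 0.2 -0.5 -0.4]
0.15 False [ 0.5 -0.1 -0.2]
0.05 False [ 0.5 -0.1  0.2]
press True [468.457086   251.56211154  57.81035598] [-1.8 -0.3 13.8]
85.4083
```

View pics/s8.png

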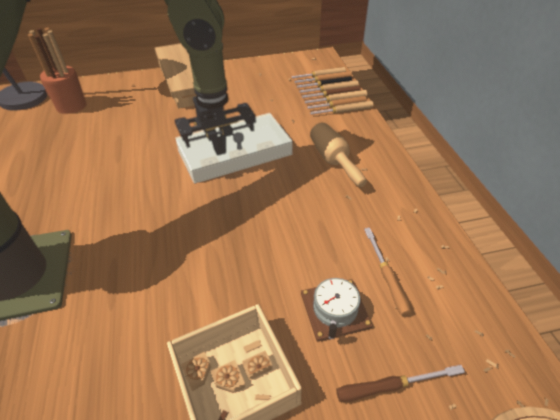

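Run:
```python
from h import *
p=read_ee_pos(); servo_line([p[0],p[1],p[2]+140],v=150)
goto([400,0,300],rot(0.5)); c=shot("side"); cv2.imwrite("pics/s9.png",cv2.resize(c["img"][80:410,120:430,::-1],None,fx=1.8,fy=1.8))
w=c["depth"]; cv2.imwrite
print(read_time_s())
```

```text
87.6833
```

View pics/s9.png

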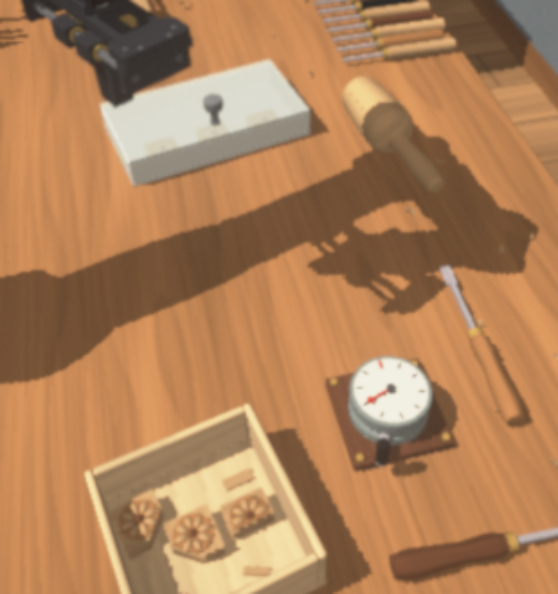

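```bash
python3 -c "
from station import *
print(finish_job())"
```

```text
the job is handed in; nothing more can be done
None
```

I handed the job in at about 88 s; the verdict isn't shown. The last picture has three sound rosettes in the case under the shut lid, three spoilt ones in the offcut box, the counter hand at 3 with the lever back, and the mallet and gouges as they lay.

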